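# Ready the label printer and feed a label

## Robot

A 7-joint arm with a two-finger parallel gripper is mounted at the origin on the work surface. World frame = base frame: x ahead of the robot, y to its left, z up, the work surface at z = 0. Lengths are in m, angles in rad, forces in N, time in s.
With the tool pointing down it reaches from about 0.4 to 0.85 m from the base axis. Payload 4.5 kg.
Tool frame: the origin (TCP) lies on the centre line of the jaws, within the pads' length; the fingertips stand 14 mm ahead of it and the grasp point (between the pads) lies 5 mm behind it (r.tcp_to_tips is the z of the fingertips in the tool frame, in m); z points along the fingers, y is the direction in which the jaws open and shut (so a half turn about z gives the same grasp; the last joint's range is limited). The gripper opens to 88 mm and grips with 3 to 60 N. Pads are 18 mm wide; open, the fingers measure 123 mm over their backs; the gripper's body (75 mm by 187 mm) begins 45 mm behind the grasp point.
Start: joints at [1.274, 0.689, -0.195, 1.565, 0.157, 0.902, -0.215], TCP at [0.203, -0.591, 0.253] pointing down, gripper open.
Joint ranges: [-3.01, 3.01], [-0.46, 2.08], [-1.47, 1.51], [0.13, 2.56], [-1, 4.14], [0.04, 2.09], [-2.66, 2.66]. Speed limits (rad/s): [2.57, 2.57, 3.14, 3.14, 3.14, 3.14, 3.14].

## Interface

Orientations are given as a unit quaternion [x, y, z, w].
In Python, from plant import r, viewer gives the robot as it stands.
- The arm moves only by the shell command python3 -m inch 'ROWS' [FORCE]. ROWS is JSON, a list of rows, each a list of 3 entries, a list of its own where there are three numbers: the closure, from 0 (fully open) to 1 (shut), then the shift along the tool's x, y, z in cm, then the turn about the tool's z in degrees. In form: [[fingers, [x, y, z], yaw], ...]. A call has 1 to 20 rows; each row is the pose to reach, as a shift and turn from the pose commanded when the call began, along the tool's axes at that moment; what a row does not reach only later rows make up. A row lasts 1/10 s, in which the tool goes at most 50 mm and 8.59 degrees, less where a joint would pass 70% of its speed; a pose out of reach is approached as far as the arm can. A call with a gripper value outside its range is refused whole. The fingers move at their own pace and stop on an object; FORCE is the grip in N (left out, the last holds). Time passes only in rows, so rows that repeat a pose let the fingers close. It gives the time, the measured TCP pose, the force and the opening at its end, in the units of the state.
- r.get_state(): the state, without advancing time (a new reading comes with each control period).
- viewer.snapshot(name): name is "side" or "top"; returns the picture (480x640x3 uint8, red, green, blue); there is no depth.
- viewer.camera_params(name): a dict with "intrinsics" (3x3 intrinsics, pixels), "world_to_cam" (4x4, takes a point from world to camera coordinates). Camera axes: x right, y up, looking along -z (the intrinsics and any distortion apply to the point x, -y, -z); pixel columns grow to the right and rows downward; lengths in m; the calibration is good to about 2 mm. A picture is of the moment at which its call begins. camera_params takes no time and is no camera call.
- r.finish_job(): hands the job in, once; it reports no verdict.
Trained networks look in the newest picture that a camera, given by its name, has taken for a name from the list of things; names that differ only in an ending like _2 or _b are one class to them, and where a whole thing is asked for, a point or a joint stands for the part that bears it (a point fixed in the world has none). Each returns a list of dicts, best first, with "p" (0 to 1); they miss things now and then, are a little off and sometimes report something else, mostly with a low value. They report only what shows in the picture. A call takes as long as a camera call.
- viewer.outline_of(camera, name): "pixels" (480x640 bool, what is visible of it) and "bbox" ([left, top, width, height] in pixels, round what is visible of it).
The state is a dict: "clock": time; "q": joint angles; "qd": joint speeds; "joint_torque": joint torques, N m; "tool_pos": TCP position; "eef_rot": TCP orientation; "contact_force": force on the tool from outside, world axes, zero at the start; "moment": the same for the moment, N m; "opening": opening from 0.0 (shut) to 1.0 (fully open).
Only numpy, scipy, OpenCV 4.12 (cv2) and the standard library are available. Lean on these libraries where they do the work, as an engineer would, in place of code of your own. Each camera call takes 0.05 s, during which the arm holds its last target.

## Task

Get the label printer on the packing bench going, using only closed fingers to push: first press its raised cover down until it is fully shut, then press the raised end of the rocker on the switch box so that it tips fully over and stays there, and then press the round key fully down, hold it for a moment and let it come up again. Never lift the cover further, leave the square key alone, and do not move the tins, tape, carton and marker standing about.

Things in the scene. Friction and masses are not known exactly. Their poses are not given: they have to be found in the camera images.
- printer: dark grey label printer fixed to the bench, open-topped box 220 (x) x 180 (y) x 120 mm high with a roll of labels inside; origin at the centre of its underside, z up, its -x side (label slot) roughly faces the robot. The cover's hinge line is parallel to y, at x = +80 mm, z = 121 mm in this frame.
- cover_press (a point): where to push the printer's cover: on the cover's upper face, midway across, 160 mm from the hinge, 25 mm short of its free front edge (a small lip juts 10 mm beyond). The cover is a light grey panel with a dark window, 185 x 176 x 14 mm hinged at its far (+x) edge; its free edge stands up towards the robot. When shut its upper face is level, 135 mm above the bench, and this point is at x = -80 mm, y = 0 in the printer's frame.
- cover (a joint): opening angle of the cover, rad: 0 = fully shut (rigid stop), starts 0.20 to 0.40; a stiff hinge keeps it where it is left and yields to about 2 to 4 N at the press point
- switch_box: grey switch box fixed to the bench, 100 (x) x 64 (y) x 45 mm high, turned any way round; origin at the centre of its underside, z up. On its top is a white paddle rocker, 64 mm long along x, 32 mm wide and 8 mm thick, pivoting about y at its middle, 55 mm above the bench; its +x half is the raised half while the switch is off.
- rocker_press (a point): where to push the rocker: on the upper face of its raised (off position) half, 24 mm from its middle, about 69 mm above the bench when off and 56 mm when fully on
- rocker (a joint): rocker angle, rad: 0 = off (point rocker_press end up), 0.52 = on (that end fully down, rigid stop); stays where it is left; yields to about 1 to 3 N
- round_top (a point): centre of the upper face of the ROUND white feed key, 36 mm across, 58 mm above the bench when up, on a grey fixed pod 74 x 74 x 40 mm high with a flat black rim 50 mm across (44 mm above the bench)
- round_key (a joint): travel of the round key, m: 0 = up, 0.006 = fully down (rigid stop); a spring returns it, about 1.2 N to start and 4 N fully down
- square_top (a point): centre of the upper face of the SQUARE white key, 34 x 34 mm, otherwise like the round one, on a pod of the same size: not to be pressed
- square_key (a joint): travel of the square key, m: 0 = up, 0.006 = fully down
- tin_a: loose tall tin, 73 mm across, 108 mm high; origin at the centre of its underside; to be left alone
- tin_b: loose tall tin, 73 mm across, 108 mm high; origin at the centre of its underside; to be left alone
- tin_c: loose tall tin, 73 mm across, 108 mm high; origin at the centre of its underside; to be left alone
- short_tin: loose low tin, 85 mm across, 40 mm high, standing among the switches; origin at the centre of its underside; to be left alone
- tape_roll: loose roll of tape lying flat, 96 mm across, 48 mm high; origin at the centre of its underside; to be left alone
- carton: loose small cardboard carton, 70 x 100 x 60 mm high; origin at the centre of its underside; to be left alone
- marker: loose square-bodied marker lying flat along its x axis, 118 mm long, 17 mm thick; origin at the centre of its underside; to be left alone

How it is judged:
By the outcome, as a careful person would: the job done as asked, in the order asked, and still so for the second after the job is handed in, with the robot touching nothing.
It also fails if it takes over 48 s, if anything falls off the work surface, if the arm or the gripper's body presses on something with over 40 N, if the wrist force passes 120 N, or if a joint passes its speed limit or range.

## Working session

There is one attempt and no reset: what is moved stays moved. The work goes in short steps, Python scripts to look and compute and a shell command to move; the robot and the scene stay as the last step left them, time stands still between calls to the robot, and variables do not carry over. Pictures are saved under pics/ and viewed, and the job is handed in when it is done.

```bash
ls; mkdir -p pics; python3 - <<'E'
from plant import r, viewer
import cv2
for n in ("side","top"):
    im=viewer.snapshot(n); cv2.imwrite(f"pics/{n}0.png",im[:,:,::-1])
    p=viewer.camera_params(n); print(n,p)
s=r.get_state(); print(s, r.tcp_to_tips)
E
```

```text
pics
side {'intrinsics': array([[601.93741365,   0.        , 316.82233156],
       [  0.        , 601.93741365, 233.91001253],
       [  0.        ,   0.        ,   1.        ]]), 'world_to_cam': array([[ 0.99967403, -0.02534566,  0.00307247, -0.54968208],
       [ 0.01094829,  0.53428022,  0.84523652, -0.12002096],
       [-0.02306464, -0.84492736,  0.53438355, -1.62552464],
       [ 0.        ,  0.        ,  0.        ,  1.        ]])}
top {'intrinsics': array([[495.3658164 ,   0.        , 319.87378187],
       [  0.        , 495.3658164 , 240.12455196],
       [  0.        ,   0.        ,   1.        ]]), 'world_to_cam': array([[ 0.0154704 , -0.99986732,  0.00509935,  0.01737453],
       [ 0.98464677,  0.01612134,  0.17381263, -0.553289  ],
       [-0.17387178,  0.0023321 ,  0.98476554, -1.0455312 ],
       [ 0.        ,  0.        ,  0.        ,  1.        ]])}
{'clock': 0.1, 'q': array([ 1.27378014,  0.68990923, -0.19453328,  1.56623256,  0.15727469,
        0.90247838, -0.21507151]), 'qd': array([-0.00047334, -0.00139091,  0.00030974, -0.00143236, -0.00043918,
        0.00070995,  0.00119857]), 'joint_torque': array([-2.79386448e-03, -5.28490627e+01, -1.27157271e+00, -1.53836489e+01,
       -5.26022294e-02,  1.94949273e-03,  5.66447386e-05]), 'tool_pos': array([ 0.20280863, -0.59061043,  0.25198683]), 'eef_rot': array([ 9.86342812e-01,  1.64703327e-01, -1.77925853e-04, -8.00035552e-04]), 'contact_force': array([-0.33866713, -0.3266424 ,  0.17461709]), 'moment': array([0.00785599, 0.0165287 , 0.06335433]), 'opening': 0.9974613997386818} 0.014
```

View pics/side0.png

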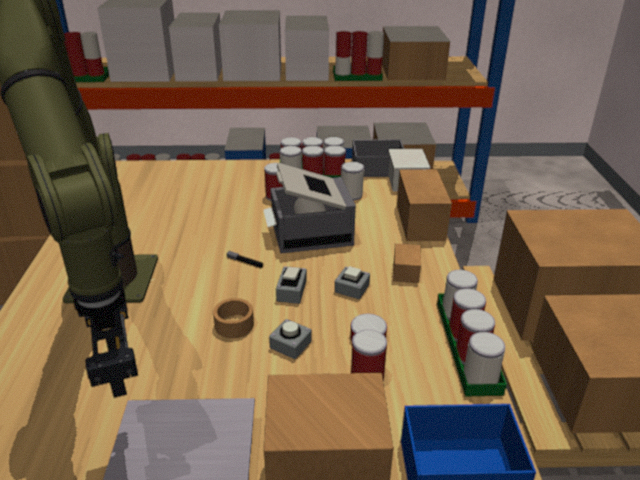

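View pics/top0.png

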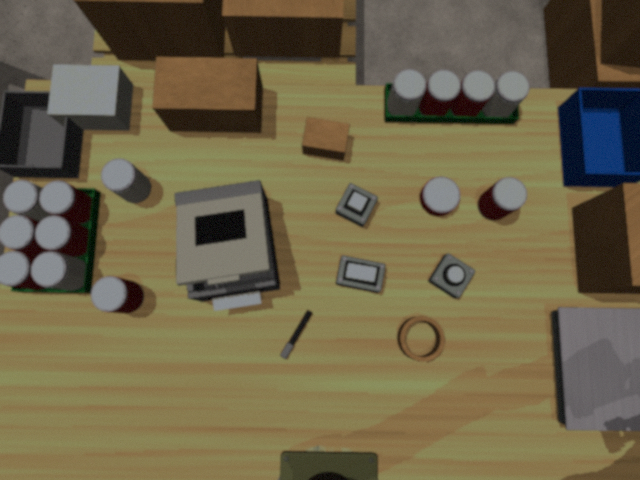

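```bash
cat > h.py <<'E'
import numpy as np, cv2
from plant import r, viewer
def cam(n):
    p=viewer.camera_params(n); return p["intrinsics"],p["world_to_cam"]
def proj(n,P):
    K,T=cam(n); P=np.atleast_2d(P); c=P@T[:3,:3].T+T[:3,3]; c=c*[1,-1,-1]; u=c@K.T; return u[:,:2]/u[:,2:]
def back(n,uv,z):
    K,T=cam(n); d=np.linalg.inv(K)@[uv[0],uv[1],1]; d=d*[1,-1,-1]; R=T[:3,:3]
    d=R.T@d; o=-R.T@T[:3,3]; return o+d*(z-o[2])/d[2]
E
python3 - <<'E'
from h import *
for n in ("side","top"):
    for t in ("printer","cover","switch_box","rocker","round_key","square_key","round_top"):
        for o in viewer.outline_of(n,t)[:3]:
            m=o["pixels"]; ys,xs=np.nonzero(m)
            c,s,a=cv2.minAreaRect(np.stack([xs,ys],1).astype(np.float32))
            print(n,t,round(o["p"],2),o["bbox"],"cen",xs.mean().round(1),ys.mean().round(1),len(xs),np.round(c,1),np.round(s,1),round(a,1))
def crop(n,x,y,w,h,k,f):
    im=cv2.imread(f"pics/{n}0.png")[y:y+h,x:x+w]; cv2.imwrite(f,cv2.resize(im,None,fx=k,fy=k,interpolation=cv2.INTER_CUBIC))
crop("top",325,175,160,130,5,"pics/t1.png")
crop("side",260,250,120,110,5,"pics/s1.png")
crop("side",250,150,120,110,5,"pics/s2.png")
crop("top",165,170,120,150,4,"pics/t2.png")
E
```

```text
side printer 0.81 [265.9, 161.1, 89.7, 92.8] cen 309.9 210.9 6181 [309.6 208.9] [91.  88.9] 2.9
side cover 0.88 [274.8, 158.6, 68.0, 47.8] cen 308.6 185.1 1710 [310.3 185.5] [76.6 28. ] 15.7
side switch_box 0.7 [276.9, 266.0, 28.6, 34.8] cen 290.7 284.4 929 [290.5 284.3] [27.1 39. ] 16.4
side switch_box 0.63 [351.0, 327.5, 37.2, 49.6] cen 368.1 351.7 1470 [368.1 351.9] [35.3 47.5] 5.2
side switch_box 0.6 [275.8, 162.2, 71.6, 46.3] cen 309.4 185.3 1752 [310.6 185.7] [78.  27.7] 16.3
side rocker 0.67 [284.5, 266.3, 17.6, 18.2] cen 290.7 272.6 147 [290.5 272.5] [11. 15.] 90.0
side round_key 0.75 [283.3, 320.2, 13.7, 14.8] cen 289.7 328.0 200 [289.5 328. ] [14. 15.] 90.0
side round_key 0.67 [341.2, 160.3, 20.6, 38.8] cen 352.7 178.1 689 [351.5 180.5] [37. 23.] 90.0
side square_key 0.72 [344.3, 266.5, 17.3, 14.8] cen 351.9 272.5 163 [351.9 272.5] [15.5 11.6] 14.0
side round_top 0.53 [282.0, 318.4, 18.0, 16.2] cen 289.7 327.6 180 [289.5 327.5] [13. 15.] 90.0
top printer 0.73 [173.3, 181.8, 105.4, 129.9] cen 225.2 244.9 11086 [222.5 247.1] [123.  102.6] 81.5
top printer 0.72 [347.9, 194.3, 
[... 321 characters left out ...]
  196.5] [36.1 38.9] 45.0
top switch_box 0.65 [333.9, 256.7, 50.0, 36.3] cen 360.1 274.2 1425 [360.1 274.2] [47. 31.] 12.0
top rocker 0.98 [347.6, 266.3, 27.9, 18.4] cen 360.6 272.3 473 [360.6 272.2] [31.1 15.8] 9.9
top rocker 0.31 [301.1, 117.8, 48.1, 41.6] cen 324.4 138.6 1632 [324.3 138.7] [44.3 37.4] 9.2
top round_key 0.55 [445.1, 267.7, 15.4, 17.4] cen 454.0 275.1 224 [453.8 275.2] [15.6 16.3] 45.0
top square_key 0.61 [344.6, 190.3, 22.0, 22.1] cen 356.3 202.1 238 [356.5 202. ] [15.2 15.7] 26.6
top square_key 0.41 [418.9, 176.4, 37.8, 40.4] cen 438.7 196.3 1258 [439.  196.5] [37.5 40.3] 45.0
top round_top 0.55 [302.5, 119.5, 45.8, 38.7] cen 324.7 138.8 1567 [324.4 138.8] [43.8 36.9] 8.1
```

View pics/t1.png

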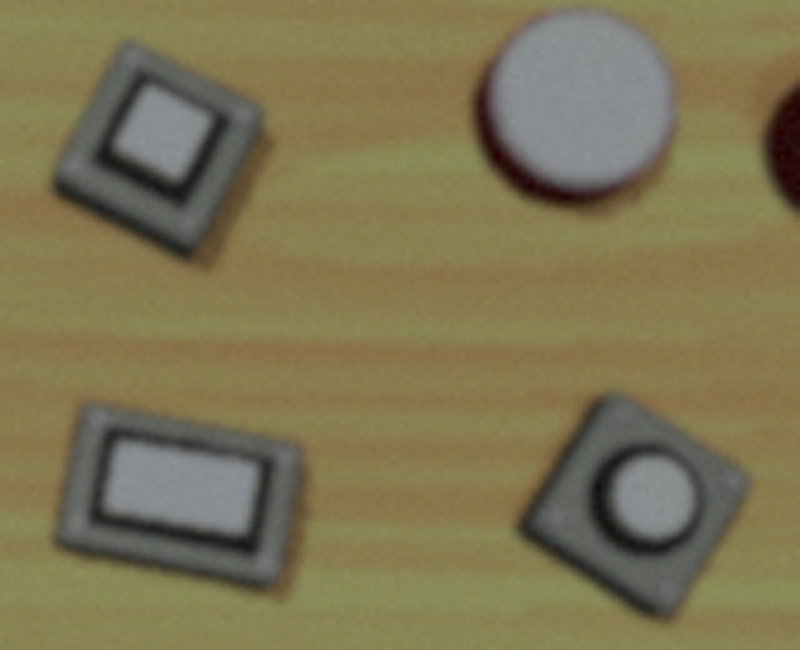

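View pics/s1.png

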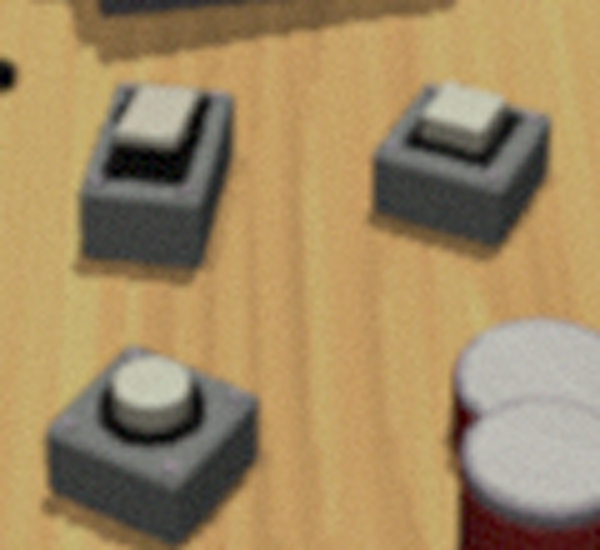

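View pics/s2.png

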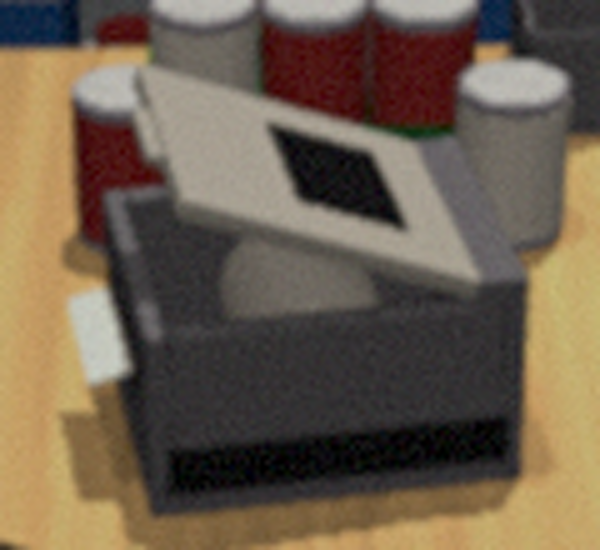

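View pics/t2.png

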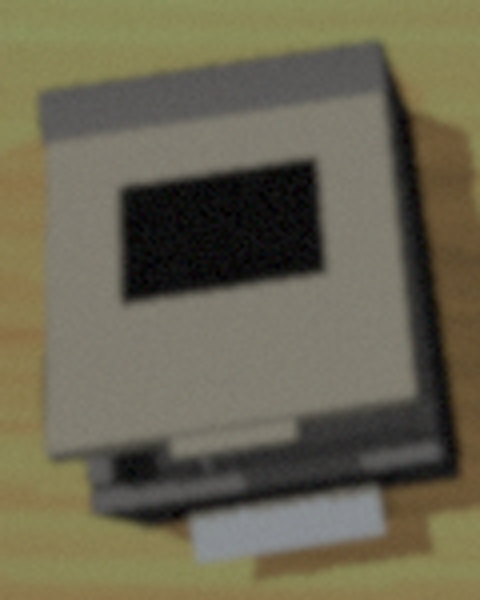

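```bash
cat > fit.py <<'E'
from h import *
def off(n): return {"top":(325,175),"side":(260,250)}[n]
# box top-face corners by hand in the top crop
c=[(90,402),(302,441),(268,583),(58,544)]
P=np.array([back("top",(x/5+325,y/5+175),.045) for x,y in c]); print(P.round(4))
ctr=P.mean(0); e=(P[1]-P[0]+P[2]-P[3])/2; print("box",ctr,np.linalg.norm(e),np.linalg.norm((P[3]-P[0]+P[2]-P[1])/2),np.degrees(np.arctan2(e[1],e[0])))
yaw=np.arctan2(e[1],e[0])
for n,t,uv,z in [("top","round",(454,275),.058),("side","round",(289.5,327.0),.058),("top","round hand",(325+653/5,175+498/5),.058),("side","round hand",(260+150/5,250+378/5),.058),("top","square",(356.5,202),.058),("side","square",(260+463/5,250+107/5),.058),("top","rock",(360.6,272.3),.063)]:
    print(n,t,back(n,uv,z).round(4))
def rocker(ctr,yaw,th):  # raised +x half if th>0
    ex=np.array([np.cos(yaw),np.sin(yaw),0]); ey=np.array([-np.sin(yaw),np.cos(yaw),0]); ez=np.array([0,0,1])
    a=ex*np.cos(th)+ez*np.sin(th); b=ez*np.cos(th)-ex*np.sin(th)
    O=np.array([ctr[0],ctr[1],.055])
    return np.array([O+a*sx*.032+ey*sy*.016+b*h for h in (.0,.008) for sx,sy in ((1,1),(1,-1),(-1,-1),(-1,1))])
for n in ("top","side"):
    im=cv2.imread(f"pics/{n}0.png"); o=off(n)
    w=cv2.resize(im[o[1]:o[1]+100,o[0]:o[0]+110],None,fx=7,fy=7,interpolation=cv2.INTER_CUBIC)
    outs=[]
    for th in (.26,-.26):
        v=w.copy(); p=(proj(n,rocker(ctr,yaw,th))-o)*7
        for k in (0,4): cv2.polylines(v,[np.int32(p[k:k+4])],True,(0,0,255) if k else (255,0,0),1)
        outs.append(v[:(350 if n=="side" else 700),:400] if n=="side" else v[300:,:400])
    cv2.imwrite(f"pics/rk_{n}.png",np.hstack(outs))
E
python3 fit.py
```

```text
[[ 0.5202 -0.0253  0.045 ]
 [ 0.5044 -0.1187  0.045 ]
 [ 0.4419 -0.1034  0.045 ]
 [ 0.4574 -0.0118  0.045 ]]
box [ 0.48096119 -0.06480612  0.045     ] 0.09379652882577448 0.06429361547804335 -99.61438267031014
top round [ 0.4793 -0.2653  0.058 ]
side round [ 0.4804 -0.2746  0.058 ]
top round hand [ 0.4803 -0.2688  0.058 ]
side round hand [ 0.4814 -0.2698  0.058 ]
top square [ 0.6385 -0.0538  0.058 ]
side square [ 0.6407 -0.0618  0.058 ]
top rock [ 0.4814 -0.0626  0.063 ]
```

View pics/rk_side.png

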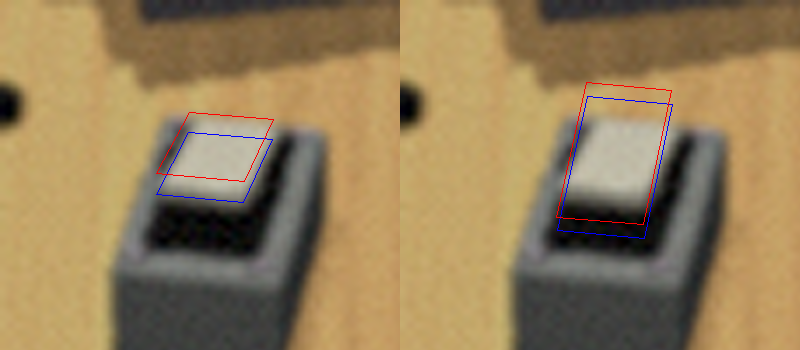

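View pics/rk_top.png

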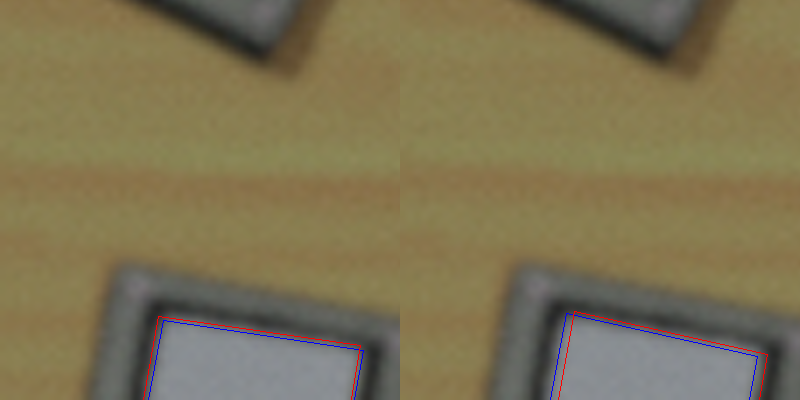

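```bash
cat > fitc.py <<'E'
from h import *
from scipy.optimize import least_squares
def pt(p,s,y,h=.014):
    X,Y,w,th=p; lx=.08-s*np.cos(th)+h*np.sin(th); lz=.121+s*np.sin(th)+h*np.cos(th)
    return np.array([X+np.cos(w)*lx-np.sin(w)*y, Y+np.sin(w)*lx+np.cos(w)*y, lz])
T=[(48,143),(385,93),(417,400),(50,455)]; Tm=[(0,1),(0,-1),(1,-1),(1,1)]
S=[(140,68),(182,205),(478,280),(415,140)]; Sm=[(1,1),(1,-1),(0,-1),(0,1)]
T=[(x/4+165,y/4+170) for x,y in T]; S=[(x/5+250,y/5+150) for x,y in S]
def res(p):
    o=[]
    for cam_,uv,m in (("top",T,Tm),("side",S,Sm)):
        for u,(a,b) in zip(uv,m): o+=list(proj(cam_,pt(p,a*.185,b*.088))[0]-u)
    return np.array(o)
f=least_squares(res,[.58,.22,0.1,.3],loss="soft_l1"); print(f.x.round(4),np.round(res(f.x),1))
p=f.x; P=pt(p,.16,0); print("press",P,"shut",pt([*p[:3],0],.16,0),"free top",pt(p,.185,0))
im=cv2.imread("pics/side0.png"); 
for n,o,k in (("side",(250,150),5),("top",(165,170),4)):
    im=cv2.imread(f"pics/{n}0.png")[o[1]:o[1]+150,o[0]:o[0]+120]; im=cv2.resize(im,None,fx=k,fy=k)
    c,s=np.cos(p[2]),np.sin(p[2])
    b=np.array([[p[0]+c*x-s*y,p[1]+s*x+c*y,z] for z in (0,.12) for x,y in ((.11,.09),(.11,-.09),(-.11,-.09),(-.11,.09))])
    q=(proj(n,b)-o)*k
    for j in (0,4): cv2.polylines(im,[np.int32(q[j:j+4])],True,(0,0,255),1)
    q=(proj(n,[pt(p,a*.185,b*.088) for a,b in Tm])-o)*k; cv2.polylines(im,[np.int32(q)],True,(0,255,0),1)
    q=(proj(n,P)-o)*k; cv2.circle(im,tuple(int(v) for v in q[0]),4,(255,0,255),-1)
    cv2.imwrite(f"pics/fc_{n}.png",im[:600])
E
python3 fitc.py; python3 -c "
import cv2,numpy as np
a=cv2.imread('pics/fc_side.png');b=cv2.imread('pics/fc_top.png');b=cv2.resize(b,(480,600))
cv2.imwrite('pics/fc.png',cv2.resize(np.hstack([a,b]),(800,444)))"
```

```text
[0.5385 0.2202 0.1726 0.3677] [-0.1 -1.2  0.5 -1.5  1.1  0.2 -0.7  1.1 -1.7 -1.  -0.9 -0.6  1.1 -0.3
  0.  -0.3]
press [0.47520503 0.20913444 0.19157866] shut [0.45971142 0.20643417 0.135     ] free top [0.4522225  0.20512898 0.2005653 ]
```

View pics/fc.png

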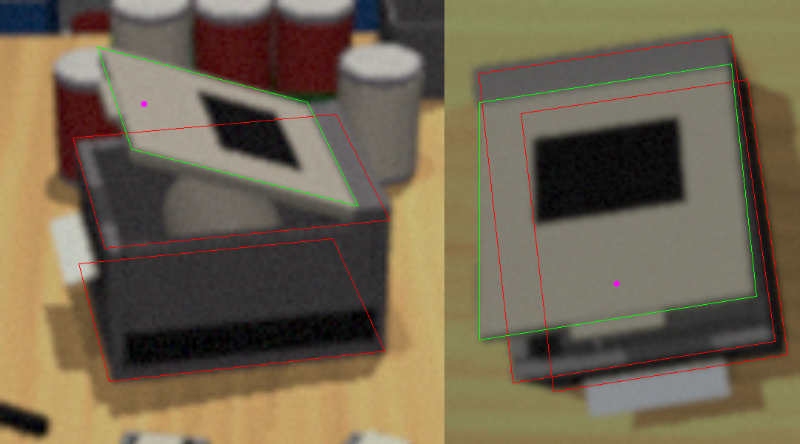

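```bash
cat > go.py <<'E'
import sys
from h import *
from scipy.spatial.transform import Rotation as R
s=r.get_state(); Q=R.from_quat(s["eef_rot"]); M=Q.as_matrix()
print("clock",s["clock"],"tcp",s["tool_pos"].round(4),"F",s["contact_force"].round(2),"xaxis yaw",np.degrees(np.arctan2(M[1,0],M[0,0])).round(1),"q",s["q"].round(2),"op",round(s["opening"],3))
a=[float(v) for v in sys.argv[1:]]
for i in range(0,len(a),3):
    print(a[i:i+3],"-> cm", (100*M.T@(np.array(a[i:i+3])-s["tool_pos"])).round(2))
E
python3 go.py .45 -.3 .3  .468 .207 .27
```

```text
clock 0.8 tcp [ 0.203  -0.5911  0.2528] F [0.19 0.32 0.9 ] xaxis yaw 19.0 q [ 1.27  0.69 -0.19  1.57  0.16  0.9  -0.22] op 1.0
[0.45, -0.3, 0.3] -> cm [ 32.81 -19.51  -4.72]
[0.468, 0.207, 0.27] -> cm [ 50.98 -66.88  -1.73]
```

```bash
python3 -m inch '[[1,[0,0,-4.7],0],[1,[4,-2.5,-4.7],0],[1,[8,-5,-4.7],0],[1,[12,-7.5,-4.7],0],[1,[16,-10,-4.7],0],[1,[20,-12.5,-4.7],0],[1,[24,-15,-4.7],0],[1,[28,-17.5,-4.7],0],[1,[32.8,-19.5,-4.7],0],[1,[32.8,-19.5,-4.7],0],[1,[32.8,-19.5,-4.7],0],[1,[32.8,-19.5,-4.7],0]]' 20; python3 go.py .468 .207 .27 .468 .207 .3
```

```text
clock: 2.0
tool_pos: [0.4488, -0.3014, 0.2996]
eef_rot: [0.987, 0.164, -0.001, 0.0]
contact_force: [-1.0, -0.4, -0.5]
opening: 0.001
clock 2.0 tcp [ 0.4488 -0.3014  0.2996] F [-0.97 -0.4  -0.45] xaxis yaw 18.8 q [ 0.63  0.52 -0.2   1.76  0.13  0.87 -0.87] op 0.001
[0.468, 0.207, 0.27] -> cm [ 18.25 -47.49   2.92]
[0.468, 0.207, 0.3] -> cm [ 18.24 -47.49  -0.08]
```

```bash
python3 -m inch '[[1,[1.5,-4,0],1],[1,[3,-8,0],2],[1,[4.5,-12,0],3],[1,[6,-16,0],4],[1,[7.5,-20,0],5],[1,[9.2,-24,0],6],[1,[10.8,-28,0],7],[1,[12.3,-32,0],8],[1,[13.9,-36,0],9],[1,[15.4,-40,0],9],[1,[17,-44,0],9],[1,[18.2,-47.5,0],9],[1,[18.2,-47.5,1.5],9],[1,[18.2,-47.5,3],9],[1,[18.2,-47.5,3],9],[1,[18.2,-47.5,3],9],[1,[18.2,-47.5,3],9]]'; python3 go.py .467 .207 .217 .467 .207 .147
python3 - <<'E'
from h import *
a=[viewer.snapshot(n)[:,:,::-1] for n in ("side","top")]
w=[cv2.resize(a[0][130:270,230:380],None,fx=2.67,fy=2.67),cv2.resize(a[1][150:320,150:320],None,fx=2.35,fy=2.35)]
h=min(i.shape[0] for i in w); cv2.imwrite("pics/c1.png",np.hstack([i[:h] for i in w]))
E
```

```text
clock: 3.7
tool_pos: [0.4685, 0.2073, 0.2704]
eef_rot: [0.996, 0.086, 0.001, -0.0]
contact_force: [0.0, -0.5, 0.1]
opening: 0.004
clock 3.7 tcp [0.4685 0.2073 0.2704] F [ 0.02 -0.48  0.12] xaxis yaw 9.8 q [-0.4   0.52 -0.17  1.88  0.12  0.75 -2.03] op 0.004
[0.467, 0.207, 0.217] -> cm [-0.16  0.    5.34]
[0.467, 0.207, 0.147] -> cm [-0.17  0.   12.34]
```

View pics/c1.png

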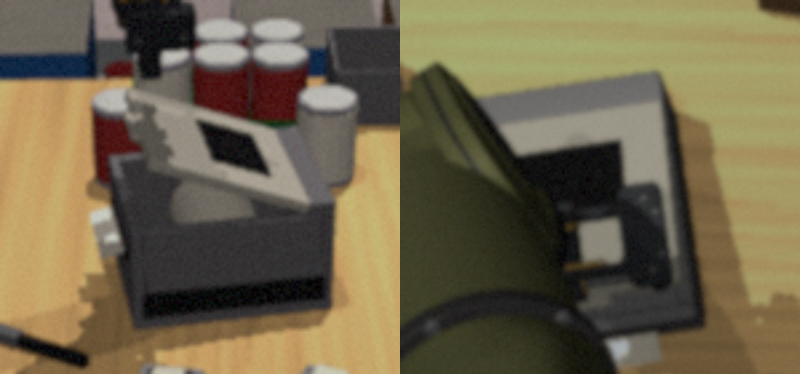

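Side picture: closed fingers (about 150,70 in the left half) hang above the cover near its free edge, as planned. Next: press down.

```bash
python3 -m inch '[[1,[0,0,1.5],0],[1,[0,0,3],0],[1,[0,0,4],0],[1,[0,0,5],0],[1,[0,0,5.5],0],[1,[0,0,6],0],[1,[0,0,6.5],0],[1,[0,0,7],0],[1,[0,0,7.5],0],[1,[0,0,8],0],[1,[0,0,8.5],0],[1,[0,0,9],0],[1,[0,0,9],0]]'; python3 go.py
python3 -m inch '[[1,[0,0,0.5],0],[1,[0,0,1],0],[1,[0,0,1.5],0],[1,[0,0,2],0],[1,[0,0,2.4],0],[1,[0,0,2.6],0],[1,[0,0,2.8],0],[1,[0,0,2.8],0],[1,[0,0,2.8],0]]';python3 go.py
```

```text
clock: 5.1
tool_pos: [0.4675, 0.2081, 0.179]
eef_rot: [0.996, 0.087, -0.0, 0.0]
contact_force: [-0.2, 0.1, 0.7]
opening: 0.001
clock 5.1 tcp [0.4675 0.2081 0.179 ] F [-0.18  0.09  0.73] xaxis yaw 10.0 q [-0.43  0.66 -0.13  1.98  0.16  0.52 -2.07] op 0.001
clock: 6.0
tool_pos: [0.4682, 0.2083, 0.1518]
eef_rot: [0.996, 0.087, 0.0, -0.0]
contact_force: [-0.5, 0.2, 0.7]
opening: 0.003
clock 6.0 tcp [0.4682 0.2083 0.1518] F [-0.52  0.19  0.71] xaxis yaw 9.9 q [-0.44  0.7  -0.12  2.    0.18  0.45 -2.08] op 0.003
```

```bash
python3 -m inch '[[1,[0,0,0.2],0],[1,[0,0,0.4],0],[1,[0,0,0.5],0],[1,[0,0,0.5],0]]'; python3 -m inch '[[1,[0,0,0.1],0],[1,[0,0,0.2],0],[1,[0,0,0.3],0],[1,[0,0,0.3],0]]'
python3 - <<'E'
from h import *
a=viewer.snapshot("side")[:,:,::-1]
cv2.imwrite("pics/c2.png",cv2.resize(a[120:270,220:380],None,fx=4,fy=4))
E
```

```text
clock: 6.4
tool_pos: [0.4682, 0.2084, 0.1492]
eef_rot: [0.996, 0.087, 0.001, -0.0]
contact_force: [-4.0, -1.9, 25.5]
opening: 0.001
clock: 6.8
tool_pos: [0.4682, 0.2084, 0.1488]
eef_rot: [0.996, 0.087, 0.002, -0.0]
contact_force: [-10.5, -5.1, 52.8]
opening: 0.004
```

View pics/c2.png

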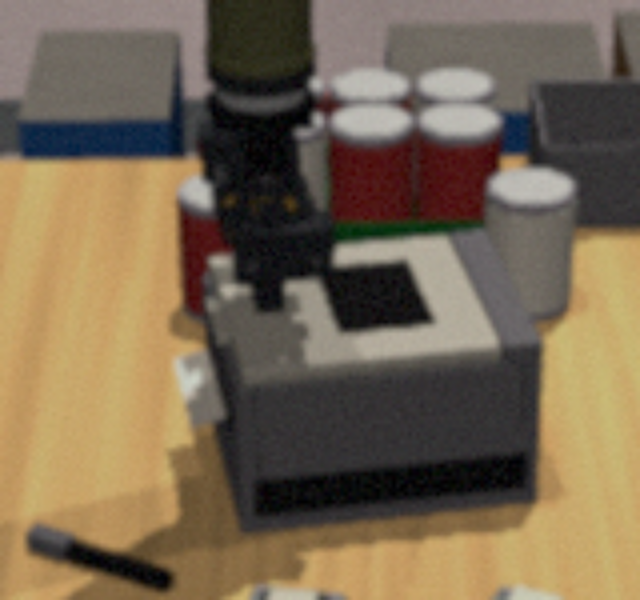

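The picture shows the cover lying flat on the body, and the force rose sharply with the tips at z = 0.135, so it is shut. Now I lift clear.

```bash
python3 -m inch '[[1,[0,0,-0.8],0],[1,[0,0,-2],0],[1,[0,0,-5],0],[1,[0,0,-9],0],[1,[0,0,-10],0],[1,[0,0,-10],0]]'; python3 go.py .476 -.093 .2 .48 -.0655 .2
```

```text
clock: 7.45
tool_pos: [0.4687, 0.2086, 0.2451]
eef_rot: [0.996, 0.087, 0.002, -0.001]
contact_force: [0.1, -0.2, 0.2]
opening: 0.005
clock 7.45 tcp [0.4687 0.2086 0.2451] F [ 0.06 -0.25  0.23] xaxis yaw 9.9 q [-0.41  0.55 -0.16  1.91  0.13  0.68 -2.05] op 0.005
[0.476, -0.093, 0.2] -> cm [-4.51 29.84  4.46]
[0.48, -0.0655, 0.2] -> cm [-3.64 27.2   4.47]
```

```bash
python3 -m inch '[[1,[-0.5,3,0],-7],[1,[-1,6,0],-14],[1,[-1.5,9,0],-21],[1,[-2,12,0],-28],[1,[-2.5,15,0],-35],[1,[-3,18,0],-42],[1,[-3.5,21,0],-49],[1,[-4,24,0],-56],[1,[-4.3,27,0],-63],[1,[-4.5,29.8,0],-70],[1,[-4.5,29.8,1],-70],[1,[-4.5,29.8,3],-70],[1,[-4.5,29.8,5],-70],[1,[-4.5,29.8,7],-70],[1,[-4.5,29.8,8],-70],[1,[-4.5,29.8,8],-70],[1,[-4.5,29.8,8],-70]]'; python3 go.py .476 -.093 .12
python3 - <<'E'
from h import *
a=viewer.snapshot("side")[:,:,::-1]
p=[viewer.snapshot("top")[:,:,::-1]]
w=cv2.resize(a[200:350,230:380],None,fx=2.66,fy=2.66); v=cv2.resize(p[0][160:320,170:330+70],(575,400))
cv2.imwrite("pics/r1.png",np.hstack([w[:399],v[:399,:400]]))
cv2.imwrite("pics/r1s.png",cv2.resize(a[220:320,240:360],None,fx=6,fy=6))
cv2.imwrite("pics/r1t.png",p[0])
E
```

```text
clock: 9.15
tool_pos: [0.4749, -0.0925, 0.1636]
eef_rot: [0.766, 0.643, -0.0, -0.0]
contact_force: [0.5, -0.0, -0.9]
opening: 0.004
clock 9.15 tcp [ 0.4749 -0.0925  0.1636] F [ 0.52 -0.03 -0.95] xaxis yaw 80.0 q [ 0.38  0.69 -0.45  2.06  0.59  0.52 -0.68] op 0.004
[0.476, -0.093, 0.12] -> cm [-0.03  0.12  4.36]
```

View pics/r1s.png

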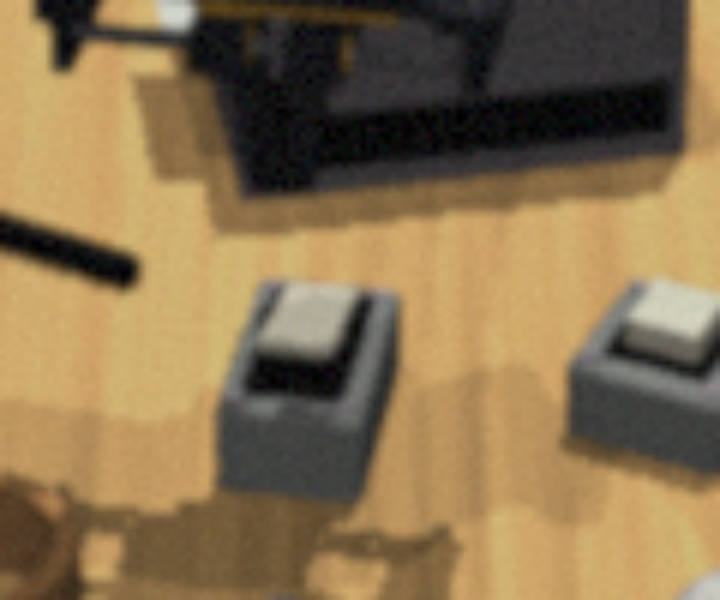

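View pics/r1t.png

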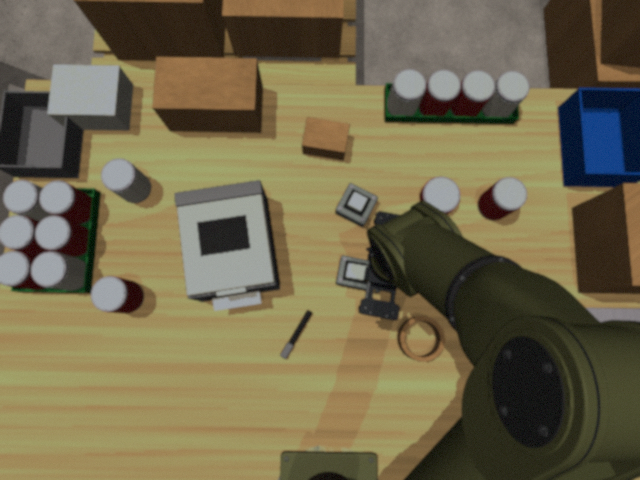

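Top picture: the cover lies level on the printer (around 225,240), and the gripper is over the right (raised) end of the rocker at about (375,272).

```bash
python3 -m inch '[[1,[0,0.1,2],0],[1,[0,0.1,4],0],[1,[0,0.1,6],0],[1,[0,0.1,7],0],[1,[0,0.1,7.5],0],[1,[0,0.1,8],0],[1,[0,0.1,8.3],0],[1,[0,0.1,8.6],0],[1,[0,0.1,8.6],0],[1,[0,0.1,8.6],0]]'; python3 -m inch '[[1,[0,0,0.2],0],[1,[0,0,0.4],0],[1,[0,0,0.5],0],[1,[0,0,0.5],0]]'
```

```text
clock: 10.25
tool_pos: [0.4761, -0.0928, 0.0779]
eef_rot: [0.766, 0.643, 0.0, -0.0]
contact_force: [0.4, -0.1, 0.6]
opening: 0.006
clock: 10.65
tool_pos: [0.4759, -0.0936, 0.0726]
eef_rot: [0.766, 0.642, -0.0, 0.0]
contact_force: [1.0, -1.9, 1.8]
opening: 0.003
```

```bash
python3 -m inch '[[1,[0,0,0.1],0],[1,[0,0,0.2],0],[1,[0,0,0.2],0]]';python3 -m inch '[[1,[0,0,0.1],0],[1,[0,0,0.2],0],[1,[0,0,0.2],0]]'
```

```text
clock: 10.95
tool_pos: [0.476, -0.0937, 0.0717]
eef_rot: [0.766, 0.642, -0.0, 0.001]
contact_force: [-2.7, -2.7, 13.4]
opening: 0.005
clock: 11.25
tool_pos: [0.476, -0.0937, 0.0712]
eef_rot: [0.766, 0.643, 0.0, 0.002]
contact_force: [-4.8, -2.3, 30.4]
opening: 0.007
```

```bash
python3 -m inch '[[1,[0,0,-0.5],0],[1,[0,0,-2],0],[1,[0,0,-5],0],[1,[0,0,-9],0],[1,[0,0,-12],0],[1,[0,0,-12],0],[1,[0,0,-12],0]]'; python3 go.py .4805 -.2695 .19
python3 - <<'E'
from h import *
a=viewer.snapshot("side")[:,:,::-1]
cv2.imwrite("pics/r2s.png",cv2.resize(a[220:350,240:370],None,fx=4.5,fy=4.5,interpolation=cv2.INTER_CUBIC))
E
```

```text
clock: 11.95
tool_pos: [0.476, -0.093, 0.1888]
eef_rot: [0.766, 0.643, 0.001, 0.0]
contact_force: [0.6, 0.1, -0.6]
opening: 0.0
clock 11.95 tcp [ 0.476  -0.093   0.1888] F [ 0.61  0.05 -0.62] xaxis yaw 80.0 q [ 0.42  0.65 -0.51  2.04  0.56  0.59 -0.65] op 0.0
[0.4805, -0.2695, 0.19] -> cm [-17.3    3.51  -0.13]
```

View pics/r2s.png

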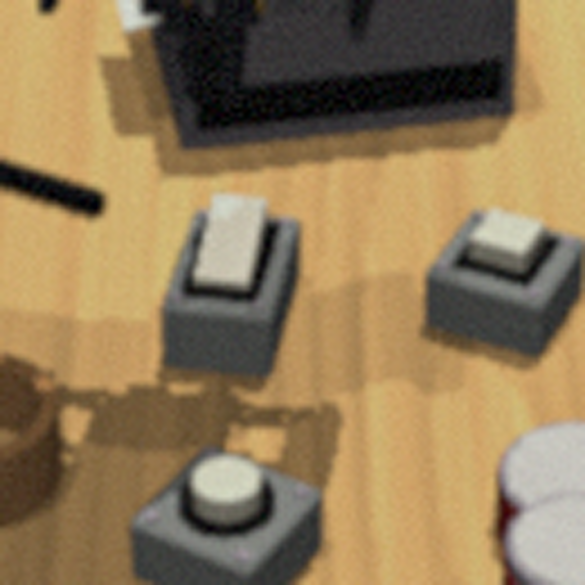

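The picture shows the rocker (about 232,243) tipped over: its near end is down and the far end stands up. Now to the round key.

```bash
python3 -m inch '[[1,[-4,0.8,0],0],[1,[-8,1.6,0],0],[1,[-12,2.4,0],0],[1,[-15,3,0],0],[1,[-17.3,3.5,0],0],[1,[-17.3,3.5,2],0],[1,[-17.3,3.5,5],0],[1,[-17.3,3.5,8],0],[1,[-17.3,3.5,9],0],[1,[-17.3,3.5,9],0],[1,[-17.3,3.5,9],0]]'; python3 go.py .4805 -.2695 .072
python3 - <<'E'
from h import *
a=viewer.snapshot("side")[:,:,::-1]
cv2.imwrite("pics/k1.png",cv2.resize(a[220:380,230:400],None,fx=3.5,fy=3.5,interpolation=cv2.INTER_CUBIC))
E
```

```text
clock: 13.1
tool_pos: [0.4806, -0.2694, 0.0989]
eef_rot: [0.766, 0.643, 0.0, -0.0]
contact_force: [0.0, -0.3, 0.8]
opening: 0.002
clock 13.1 tcp [ 0.4806 -0.2694  0.0989] F [ 0.01 -0.33  0.8 ] xaxis yaw 80.0 q [ 0.69  0.86 -0.44  1.9   0.68  0.54 -0.4 ] op 0.002
[0.4805, -0.2695, 0.072] -> cm [-0.01 -0.01  2.69]
```

View pics/k1.png

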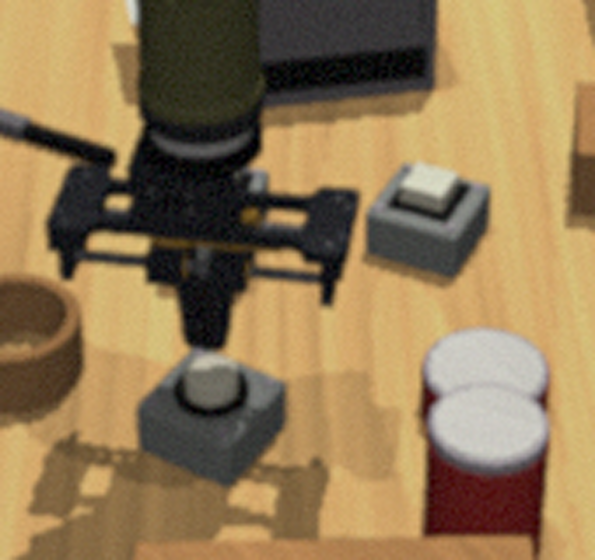

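The fingertips (205,345) hang about 27 mm above the centre of the round key (210,375), as measured. Now press.

```bash
python3 -m inch '[[1,[0,0,1],0],[1,[0,0,2],0],[1,[0,0,2.4],0],[1,[0,0,2.8],0],[1,[0,0,3.1],0],[1,[0,0,3.3],0],[1,[0,0,3.3],0],[1,[0,0,3.3],0]]'; python3 -m inch '[[1,[0,0,0.1],0],[1,[0,0,0.2],0],[1,[0,0,0.2],0]]'
```

```text
clock: 13.95
tool_pos: [0.4798, -0.2697, 0.0664]
eef_rot: [0.766, 0.642, -0.0, 0.0]
contact_force: [-2.9, 0.5, 7.1]
opening: 0.007
clock: 14.25
tool_pos: [0.4799, -0.2697, 0.0661]
eef_rot: [0.766, 0.643, -0.001, 0.001]
contact_force: [-6.4, 2.0, 23.1]
opening: 0.008
```

At the stop (tips at 52 mm, 23 N). I hold for 0.8 s, then lift away.

```bash
python3 -m inch '[[1,[0,0,0],0],[1,[0,0,0],0],[1,[0,0,0],0],[1,[0,0,0],0],[1,[0,0,0],0],[1,[0,0,0],0],[1,[0,0,0],0],[1,[0,0,0],0]]';python3 -m inch '[[1,[0,0,-0.4],0],[1,[0,0,-0.9],0],[1,[0,0,-2],0],[1,[0,0,-5],0],[1,[0,0,-9],0],[1,[0,0,-13],0],[1,[0,0,-17],0],[1,[0,0,-18],0],[1,[0,0,-18],0],[1,[0,0,-18],0]]'
python3 - <<'E'
from h import *
a=viewer.snapshot("side")[:,:,::-1]; t=viewer.snapshot("top")[:,:,::-1]
cv2.imwrite("pics/e1.png",cv2.resize(a[130:400,200:420],None,fx=2.2,fy=2.2,interpolation=cv2.INTER_CUBIC)); cv2.imwrite("pics/e2.png",t)
b=cv2.imread("pics/top0.png")
for n in ("side","top"):
    m=viewer.outline_of(n,"rocker")[:1]; print(n,[(o["p"],o["bbox"]) for o in m])
E
```

```text
clock: 15.05
tool_pos: [0.4799, -0.2697, 0.0661]
eef_rot: [0.766, 0.643, -0.001, 0.001]
contact_force: [-6.5, 1.9, 24.4]
opening: 0.002
clock: 16.05
tool_pos: [0.4794, -0.2698, 0.2428]
eef_rot: [0.766, 0.642, -0.001, -0.001]
contact_force: [-0.8, 0.0, -0.7]
opening: 0.005
side [(0.71, [224.5, 251.0, 38.2, 18.2])]
top [(0.64, [347.1, 266.3, 27.9, 17.6])]
```

View pics/e1.png

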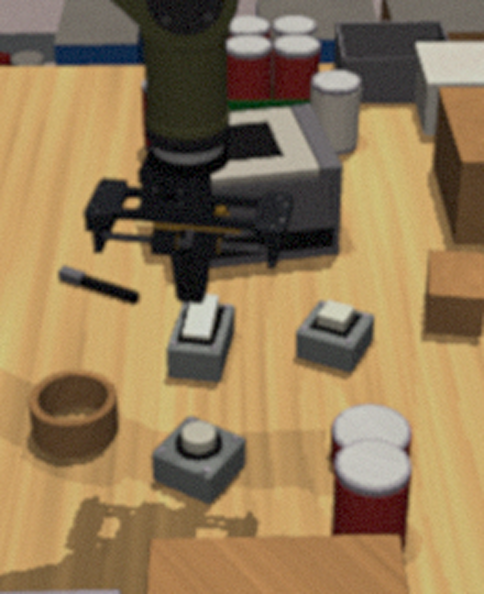

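View pics/e2.png

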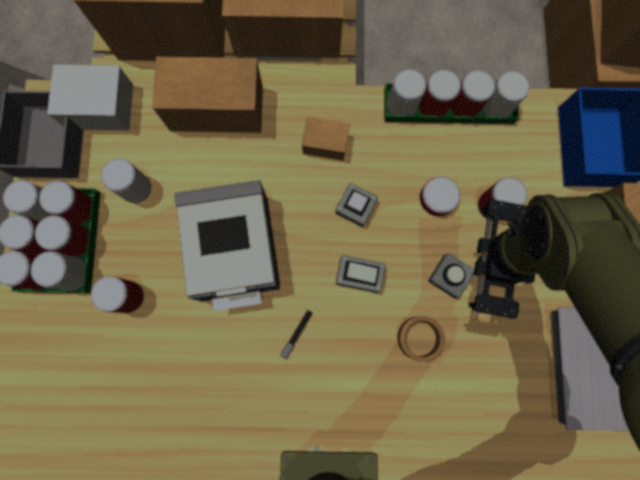

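The final pictures show the cover flat on the printer, the rocker over, the round key back up and the square key up. The loose things are where they were (marker 297,333; tape 421,338; tins 440,197 and 503,195).

```bash
python3 -c "
from plant import r
print(r.finish_job())"
```

```text
the job is handed in; nothing more can be done
None
```

I did the three pushes in the order asked, with the fingers closed, and handed the job in at about 16 s. No verdict was reported.

- **Cover:** it went down to its stop. The fingertips were at 135 mm, the force rose to about 53 N, and it lies flat in both pictures.
- **Rocker:** its raised end was the one towards −y. It went down to the stop with the fingertips at 57 mm and about 30 N, and it was still tipped over in the last pictures.
- **Round key:** it went fully down with the fingertips at 52 mm and 23–24 N. I held it there for about a second and let it go, and the last pictures show it back up.

In the last pictures the square key is up and the gripper is clear of everything. The marker, tape, carton and the tins on view look unmoved by eye; I did not measure that.

- **False detection:** in the final check the network's best side-view "rocker" result was a low-confidence box on the marker instead. I judged the rocker from the pictures and its top-view result.
- **Low tin:** I never identified it separately, so I cannot say for certain it stayed put.

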